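Clamp the blue-banded column with the wing knob

ROBOT

A 6-joint arm with a two-finger parallel gripper is mounted at the origin on the work surface. World frame = base frame: x ahead of the robot, y to its left, z up, the work surface at z = 0. Lengths are in m, angles in rad, forces in N, time in s.
With the tool pointing down it reaches from about 0.425 to 0.95 m from the base axis. Payload 3.5 kg.
Tool frame: the origin (TCP) lies at the very end of the fingers, on their centre line; the grasp point (between the pads) lies ctrl.pinch_z behind it (ctrl.pinch_z is the distance from the TCP to the grasp point, in m); z points along the fingers, y is the line along which they close (so a half turn about z gives the same grasp; the last joint's range is limited). The gripper opens to 85 mm and grips with 20 to 120 N. Pads are 22 mm wide; open, the fingers measure 114 mm over their backs; the gripper's body (76 mm by 85 mm) begins 54 mm behind the grasp point. The pads swing forward as they close: fully open they stand 13 mm farther back than shut.
Start: joints at [-1.481, 0.286, 1.577, -0, 1.279, -0.15], TCP at [0.16, -0.656, 0.231] pointing down, gripper open.
Joint ranges: [-2.77, 2.77], [-0.9, 2.22], [0.21, 2.48], [-1.53, 4.67], [0.24, 2.81], [-2.84, 2.84]. Speed limits (rad/s): [2.79, 2.79, 3.14, 3.14, 3.14, 3.14].

INTERFACE

Orientations are given as a unit quaternion [x, y, z, w].
In Python, from plant import ctrl gives the robot as it stands.
- The arm moves only by the shell command python3 -m inch FILE [FORCE], which reads ROWS from the file FILE. ROWS is a JSON list of rows, 1 to 10 of them, each of 7 numbers: dx, dy, dz in normalised numbers (1 is 0.8 m), then a rotation vector rx, ry, rz in normalised numbers (1 is 2 rad), then the opening from 0.0 (shut) to 1.0 (fully open); each row is the pose to reach, as a shift and turn from the pose commanded when the command began, along the tool's axes at that moment; what a row does not reach only later rows make up. A row lasts 1/8 s, in which the tool goes at most 0.0625 m and 0.188 rad, less where a joint would pass 70% of its speed; a pose out of reach is approached as far as the arm can. The fingers move at their own pace and stop on an object; FORCE is the grip in N (left out, the last holds). Time passes only in rows, so rows that do not move let the fingers close. It prints the time, the measured TCP pose, the force, the opening and the grip force at its end. No shift or turn number may pass 1 either way. Input that does not fit is refused with a message, and nothing moves.
- ctrl.get_state(): the state, without advancing time (a new reading comes with each control period).
- ctrl.read_camera(name): name is "scene" or "top"; returns a dict with "pixels" (400x640x3 uint8, red, green, blue), "camera_matrix" (3x3 intrinsics, pixels), "dist_coeffs" ([k1, k2, p1, p2, k3] as OpenCV has them; the pictures are not rectified), "xyz" and "orientation" of the camera in the world. Camera axes: x right, y down, z forward; pixel columns grow to the right and rows downward; lengths in m; the calibration is good to about 2 mm. A picture is of the moment at which its call begins. There is no depth.
- ctrl.sign_off(): hands the job in; it is judged then, once.
Trained networks look in the newest picture that a camera, given by its name, has taken for a name from the list of things; names that differ only in an ending like _2 or _b are one class to them, and where a whole thing is asked for, a point or a joint stands for the part that bears it (a point fixed in the world has none). Each returns a list of dicts, best first, with "conf" (0 to 1); they miss things now and then, are a little off and sometimes report something else, mostly with a low value. They report only what shows in the picture. A call takes as long as a camera call. They do not tell look-alikes from the thing itself.
- ctrl.recognise(camera, thing): "position" ([x, y, z] in m, in world coordinates, good to about 4 mm: the middle of the surface that is visible of it).
- ctrl.masks_of(camera, thing): "region" (400x640 bool, what is visible of it).
- ctrl.mark_of(camera, thing): "position" ([x, y, z] in m, in world coordinates, good to about 4 mm: a listed point, or the origin of a listed thing).
The state is a dict: "time": time; "qpos": joint angles; "dq": joint speeds; "joint_efforts": joint torques, N m; "eef_pos": TCP position; "tcp_rot": TCP orientation; "contact_force": force on the tool from outside, world axes, zero at the start; "wrist_torque": the same for the moment, N m; "opening": opening from 0.0 (shut) to 1.0 (fully open); "finger_force": force on a finger pad.
Only numpy, scipy, OpenCV 4.12 (cv2) and the standard library are available. Lean on these libraries where they do the work, as an engineer would, in place of code of your own. Each camera call takes 0.05 s, during which the arm holds its last target. There are 200 camera calls.

TASK

Take the blue-banded steel column out of the rack, lay it in the column clamp (centred lengthways on the two white rests, between jaw and fence) and let go of it. Then turn the orange wing knob clockwise until the jaw holds the column snugly at about 14 N, without over-tightening it and without knocking the navy panel close beside the wings. Leave the other column and everything else on the bench where it is.

Things in the scene. Friction and masses are not known exactly. Their poses are not given: they have to be found in the camera images.
- column_blue: the column to clamp: steel tube 20 mm in diameter along the body's y axis, bare for 70 mm between square end fittings 24 x 24 mm, 30 mm long; 130 mm long in all plus small white plugs; blue bands on the tube, blue patches on the fittings; 0.14 to 0.28 kg. Origin: centre of its underside; the tube's axis lies 12 mm above. Grip it across the bare tube
- column_yellow: the same column with yellow bands; stays in the rack. Origin as for the blue one. The two lie side by side, 66 mm apart, either way round
- rack: fixed white plate 8 mm thick, 165 x 160 mm, with two grey rails that carry the columns' end fittings, undersides 34 mm above the bench; lips 6 mm high beside the fittings. Between the rails nothing is higher than 8 mm. Origin: on the bench, midway between the column places; columns lie along its y axis at its x = -33 and +33 mm
- clamp: fixed aluminium bed, 12 mm thick, with two white rests (at y = -50 and +50 mm, tops 40 mm above the bench) that carry the column's end fittings, the column along y. Origin: on the bench under the seat's middle. Jaw on the -x side, fence on the +x side, navy housing with wing knob and side panel on the +y side. The middle, |y| < 38 mm, is open for fingers down to 26 mm above the bench
- seat (a point): where to lay the centre of the column's axis: 52 mm above the bench, clamp x = -4 mm, y = 0; axes as the clamp's. 3 mm or more is free here on either side of the fittings. The fence (two steel posts 62 mm tall at y = -50 and +50 mm) was set by hand: its faces stand anywhere from clamp x = +12 to +22 mm, not measured
- jaw: steel cross bar of the jaw. Origin at the clamp's origin when wide open; moves to the clamp's +x, 12 mm per radian of the knob. Its rubber pads stand at x = -23 mm in this frame, 43 to 61 mm above the bench, at y = -50 and +50 mm, touch only the end fittings, and give way on springs, 3.5 N per mm together
- wing_knob (a joint): knob angle in rad, 0 = jaw wide open, growing clockwise from above, stop at 3.0. Starts at 0 to 0.3. Friction of 0.32 N m resists turning and holds the knob where it is left. The column is met by jaw and fence at 0.9 to 1.8 rad; from there torque rises 0.5 N m per rad, 0.012 per newton of clamping. Snug, 14 N, is 0.17 N m above friction; 8 to 20 N is right, over 25 N too tight
- wing_grip (a point): point on the vertical axis of the wing knob where to pinch its orange wing: a flat upright blade 60 mm long (along this point's x axis), 9 mm thick (along its y axis), from 60 to 86 mm above the bench; the point lies 76 mm above the bench. The point turns with the knob. The wing tips sweep 30 mm from the axis and pass 8 mm from the side panel
- side_panel: fixed navy panel, 130 mm long, 12 mm thick, 84 mm tall, upright on the +y side of the wing knob, its inner face 38 mm from the knob's axis: a gripper opened wide there strikes it. Origin: centre of its underside; x along the panel, y its thickness. Must not be pressed with more than 5 N
- solvent_bottle: bystander: clear bottle with blue cap, 80 mm diameter, 190 mm tall, origin at its underside
- amber_bottle: bystander: amber bottle, 56 mm diameter, 120 mm tall, origin at its underside
- beaker: bystander: glass beaker, 70 mm diameter, 85 mm tall, origin at its underside
- vial_tray: bystander: blue divided tray, 80 x 110 x 35 mm, origin at its underside
- wrench: bystander: wrench lying on the bench
- screwdriver: bystander: screwdriver lying on the bench
- spare_nut: bystander: round brass nut 22 mm in diameter, 14 mm tall, lying on the far part of the rack's plate, origin at its underside
Mind the look-alikes: they are no part of the job. What is shaped like the column_yellow but turquoise is not meant. Of the things that look like the rack, take the one that is nearest to the robot's base at the start.

How it is judged:
On the way, in this order (a step that is already met when the one before it is completed fails the run):
1. the blue column lies on both rests of the clamp, let go of, before it is clamped (distance between column_blue and seat below 0.03 m and y of column_blue in the frame of clamp between -0.012 and 0.012 m and z of column_blue in the frame of clamp between 0.037 and 0.043 m and angle between the y axis of column_blue and the y axis of clamp, either way round below 0.2 rad and contact force between column_blue and the fingers below 0.3 N and contact force between column_blue and jaw below 6 N), for 0.2 s.
2. the jaw holds the column snugly, 8 to 20 N (contact force between column_blue and jaw between 8 and 20 N and value of joint wing_knob above 0.9 rad), for 0.3 s.
At the end, for the whole second after the job is handed in: the blue column lies at rest on both rests of the clamp, centred lengthways to 12 mm, parallel to the jaws, gripped by the jaw with 8 to 20 N; the yellow column still lies in the rack; nothing is touched by the robot (contact force between column_blue and jaw between 8 and 20 N and y of column_blue in the frame of clamp between -0.012 and 0.012 m and z of column_blue in the frame of clamp between 0.037 and 0.043 m and angle between the y axis of column_blue and the y axis of clamp, either way round below 0.06 rad and linear speed of column_blue below 0.01 m/s and distance between column_yellow and rack below 0.06 m).
It fails at once if the column is over-tightened: more than 25 N from the jaw (contact force between column_blue and jaw above 25 N).
It fails at once if the robot presses on the side panel with more than 5 N (contact force between any of the arm, the fingers and side_panel above 5 N).
It fails at once if the yellow column or another bystander is moved more than 25 mm (distance of any of column_yellow, solvent_bottle, amber_bottle, beaker, vial_tray, wrench, screwdriver, spare_nut from where it was at the start of the episode above 0.025 m).
It also fails if it takes over 72 s, if anything falls off the work surface, if the arm or the gripper's body presses on something with over 40 N, if the wrist force passes 120 N, or if a joint passes its speed limit or range.

## Working session

There is one attempt and no reset: what is moved stays moved. The work goes in short steps, Python scripts to look and compute and a shell command to move; the robot and the scene stay as the last step left them, time stands still between calls to the robot, and variables do not carry over. Pictures are saved under pics/ and viewed, at most 10 in all, crops included, and the job is handed in when it is done.

```bash
ls; mkdir -p pics; cat > h.py <<'E'
import numpy as np,cv2
from scipy.spatial.transform import Rotation as R
from plant import ctrl
def cam(n):
    c=ctrl.read_camera(n); return c
def proj(c,P):
    Rm=R.from_quat(c["orientation"]).as_matrix(); t=np.array(c["xyz"])
    rv=cv2.Rodrigues(Rm.T)[0]
    return cv2.projectPoints(np.array(P,float).reshape(-1,1,3),rv,-Rm.T@t,np.array(c["camera_matrix"],float),np.array(c["dist_coeffs"],float))[0].reshape(-1,2)
def back(c,uv,z):
    u=cv2.undistortPoints(np.array(uv,float).reshape(-1,1,2),np.array(c["camera_matrix"],float),np.array(c["dist_coeffs"],float)).reshape(-1,2)
    d=np.c_[u,np.ones(len(u))]@R.from_quat(c["orientation"]).as_matrix().T
    t=np.array(c["xyz"]); return t+d*((z-t[2])/d[:,2])[:,None]
E
python3 - <<'E'
from h import *
print(ctrl.pinch_z, ctrl.get_state())
ims=[]
for n in ("scene","top"):
    c=cam(n); cv2.imwrite(f"pics/{n}0.png",c["pixels"][:,:,::-1])
    print(n,np.round(c["xyz"],3))
    for t in ["column_blue","column_yellow","rack","clamp","seat","jaw","wing_knob","wing_grip","side_panel","spare_nut","solvent_bottle","amber_bottle","beaker","vial_tray"]:
        try:
            for m in ctrl.mark_of(n,t): print(t,np.round(m["position"],3),round(m["conf"],2),np.round(proj(c,m["position"])[0]))
        except Exception as e: print(t,e)
E
```

```text
pics
0.0187 {'time': 0.0, 'qpos': array([-1.48100987e+00,  2.87185533e-01,  1.57815012e+00,  1.21381141e-05,
        1.27860022e+00, -1.50000149e-01]), 'dq': array([-0.0023335 , -0.00031243,  0.00041488, -0.00057421,  0.00094971,
        0.00023398]), 'joint_efforts': array([-1.14222104e-03, -4.05983484e+01, -2.92626625e+01, -1.29169603e-04,
        5.94483427e-03, -2.61207189e-08]), 'eef_pos': array([ 0.16028234, -0.65502978,  0.22994848]), 'tcp_rot': array([ 9.92820932e-01,  1.19604453e-01,  4.10752991e-05, -1.17090481e-03]), 'contact_force': array([ 0.04840346, -0.24498201,  0.45851832]), 'wrist_torque': array([0.00282423, 0.03583865, 0.03062806]), 'finger_force': 0.0, 'opening': 1.0003000085392242}
scene [ 1.431 -0.573  1.096]
column_blue [ 0.478 -0.259  0.03 ] 0.66 [253. 222.]
column_blue [ 0.61  -0.229  0.007] 0.47 [281. 250.]
column_blue [0.514 0.047 0.001] 0.44 [340. 199.]
column_blue [ 0.577 -0.467  0.005] 0.4 [204. 276.]
column_yellow [ 0.544 -0.275  0.034] 0.76 [257. 237.]
column_yellow [0.714 0.29  0.001] 0.64 [434. 207.]
column_yellow [ 0.293 -0.353 -0.   ] 0.61 [206. 20
[... 1609 characters left out ...]
 rack, screwdriver, seat, side_panel, solvent_bottle, spare_nut, vial_tray, wing_grip, wrench
wing_grip [0.502 0.173 0.071] 0.51 [249. 195.]
side_panel [ 0.513  0.213 -0.001] 0.79 [241. 194.]
side_panel [0.507 0.169 0.072] 0.73 [250. 193.]
spare_nut [ 0.731  0.086 -0.003] 0.68 [279. 133.]
spare_nut [ 0.605 -0.228  0.009] 0.5 [368. 168.]
solvent_bottle [0.537 0.464 0.002] 0.91 [169. 186.]
solvent_bottle [ 0.732  0.086 -0.002] 0.45 [279. 132.]
amber_bottle [ 0.73   0.084 -0.001] 0.65 [279. 133.]
amber_bottle [ 0.734 -0.247  0.001] 0.59 [373. 132.]
amber_bottle [ 0.484 -0.258  0.034] 0.28 [377. 202.]
beaker [ 0.729 -0.055 -0.003] 0.71 [319. 133.]
vial_tray [ 0.728 -0.25   0.   ] 0.7 [374. 134.]
```

```bash
python3 - <<'E'
from h import *
a=cv2.imread("pics/top0.png")[120:280,140:500]; b=cv2.imread("pics/scene0.png")[140:300,130:450]
cv2.imwrite("pics/t1.png",cv2.resize(a,(792,352),interpolation=2))
cv2.imwrite("pics/s1.png",cv2.resize(b,(800,400),interpolation=2))
E
```

```text
(no output)
```

View pics/t1.png

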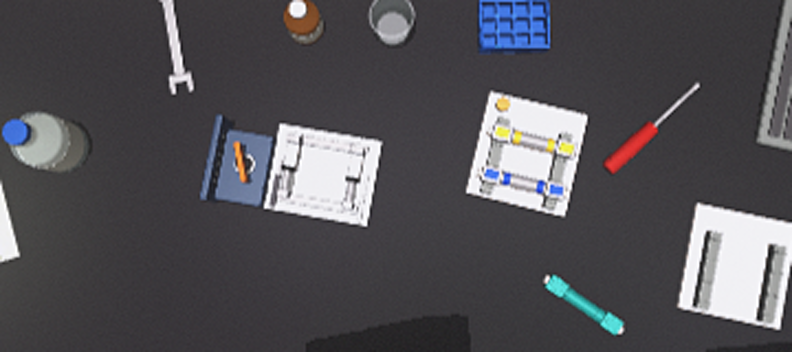

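View pics/s1.png

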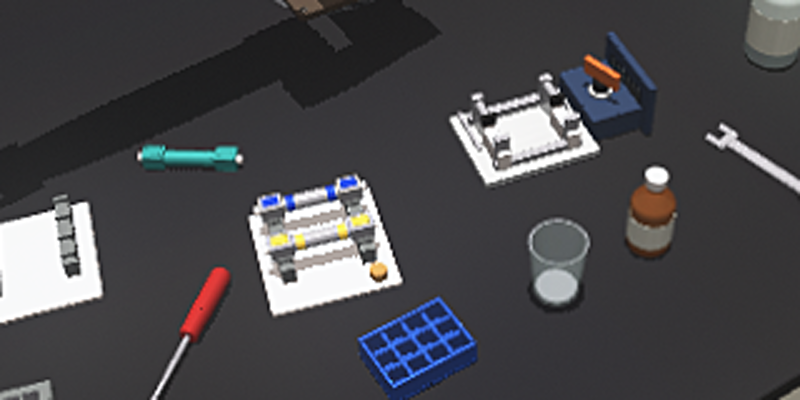

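Candidates: racks at top (378,195), which carries the columns 0.58 m from the base, and at top (474,245), which is empty and 0.68 m away. The first is meant. Columns: blue at top (378,203), yellow at (382,185), turquoise at (405,257), which is a look-alike. I'll confirm this in an enlarged crop with projected hypotheses.

```bash
python3 - <<'E'
from h import *
c=cam("top"); im=c["pixels"]; hsv=cv2.cvtColor(im,cv2.COLOR_RGB2HSV)
s=cam("scene"); sim=s["pixels"]; sh=cv2.cvtColor(sim,cv2.COLOR_RGB2HSV)
def blobs(h,lo,hi,box,n=1):
    m=cv2.inRange(h,lo,hi); k=np.zeros_like(m); x0,y0,x1,y1=box; k[y0:y1,x0:x1]=m[y0:y1,x0:x1]
    N,l,st,ce=cv2.connectedComponentsWithStats(k)
    return [(ce[i],st[i,4],l==i) for i in np.argsort(-st[:,4]) if i>0 and st[i,4]>=n]
for nm,cc,h,box in (("top",c,hsv,(340,160,420,225)),("scene",s,sh,(225,200,300,250))):
    for col,lo,hi,z in(("blue",(108,150,90),(130,255,255),.058),("yel",(22,140,120),(35,255,255),.058)):
        for ce,a,_ in blobs(h,lo,hi,box,5): print(nm,col,np.round(ce,1),a,np.round(back(cc,[ce],z)[0],4))
for nm,cc,h,box in (("top",c,hsv,(225,170,270,220)),("scene",s,sh,(350,150,400,190))):
    for ce,a,m in blobs(h,(3,150,120),(16,255,255),box,5):
        p=np.argwhere(m)[:,::-1]; w=back(cc,p,.086 if nm=="top" else .075)
        d=w[:,:2]-w[:,:2].mean(0); ev=np.linalg.eigh(d.T@d)[1][:,1]
        print(nm,"wing",np.round(ce,1),a,np.round(w.mean(0),4),"yaw",np.arctan(ev[1]/ev[0]), "ext",np.ptp(d@ev))
from plant import ctrl
for n,cc in(("top",c),("scene",s)):
  for t in("side_panel","clamp","rack"):
    for r in ctrl.masks_of(n,t)[:2]:
        cn=max(cv2.findContours(r["region"].astype(np.uint8),0,1)[0],key=cv2.contourArea)
        rc=cv2.boxPoints(cv2.minAreaRect(cn)); print(n,t,round(r["conf"],2),np.round(rc).tolist(),np.round(back(cc,rc,.084 if t=="side_panel" else .01)[:,:2],3).tolist())
a=cv2.resize(im[155:230,220:420],(800,300),interpolation=2); b=cv2.resize(sim[150:250,225:400],(525,300),interpolation=2)
o=np.zeros((600,800,3),np.uint8); o[:300]=a; o[300:,:525]=b
cv2.imwrite("pics/z2.png",o[:,:,::-1])
E
```

```text
top blue [392.2 205.7] 19 [ 0.4705 -0.3043  0.058 ]
top blue [363.  198.5] 16 [ 0.4939 -0.2073  0.058 ]
top blue [369.9 200.9] 14 [ 0.4862 -0.2304  0.058 ]
top blue [385.1 204.4] 14 [ 0.4747 -0.281   0.058 ]
top yel [397.2 186.8] 18 [ 0.534  -0.3217  0.058 ]
top yel [367.9 179.7] 16 [ 0.5574 -0.2239  0.058 ]
top yel [374.7 181.9] 14 [ 0.55   -0.2466  0.058 ]
top yel [389.9 185.6] 14 [ 0.5381 -0.2971  0.058 ]
top yel [367.8 166.6] 11 [ 0.6016 -0.2236  0.058 ]
scene blue [268.8 212.6] 19 [ 0.4942 -0.2069  0.058 ]
scene blue [261.7 216.5] 18 [ 0.4974 -0.2335  0.058 ]
scene blue [245.6 220.5] 17 [ 0.4862 -0.2835  0.058 ]
scene blue [237.6 220.1] 15 [ 0.4712 -0.3038  0.058 ]
scene yel [241.5 235.7] 18 [ 0.5359 -0.32    0.058 ]
scene yel [273.6 227.7] 17 [ 0.5586 -0.2234  0.058 ]
scene yel [266.7 232.3] 15 [ 0.5638 -0.2495  0.058 ]
scene yel [249.8 236.4] 14 [ 0.5516 -0.2999  0.058 ]
top wing [248.6 193. ] 44 [0.5066 0.1702 0.086 ] yaw 0.23029118253635703 ext 0.055329385011501024
scene wing [370.4 166.5] 41 [0.5003 0.1776 0.075 ] yaw 0.2097935553619456 ext 0.06224055664797304
top side_pane
[... 617 characters left out ...]
61.0], [407.0, 172.0], [396.0, 218.0]] [[0.466, -0.171], [0.628, -0.209], [0.591, -0.364], [0.43, -0.324]]
scene side_panel 0.75 [[369.0, 155.0], [380.0, 150.0], [398.0, 188.0], [387.0, 193.0]] [[0.458, 0.201], [0.455, 0.251], [0.64, 0.185], [0.641, 0.14]]
scene clamp 0.7 [[307.0, 184.0], [381.0, 150.0], [398.0, 188.0], [324.0, 222.0]] [[0.397, -0.014], [0.384, 0.314], [0.585, 0.238], [0.582, -0.058]]
scene rack 0.82 [[108.0, 230.0], [163.0, 215.0], [174.0, 259.0], [119.0, 273.0]] [[0.238, -0.677], [0.275, -0.497], [0.47, -0.524], [0.434, -0.688]]
scene rack 0.79 [[227.0, 227.0], [280.0, 213.0], [290.0, 254.0], [237.0, 267.0]] [[0.435, -0.334], [0.473, -0.16], [0.638, -0.212], [0.6, -0.371]]
```

View pics/z2.png

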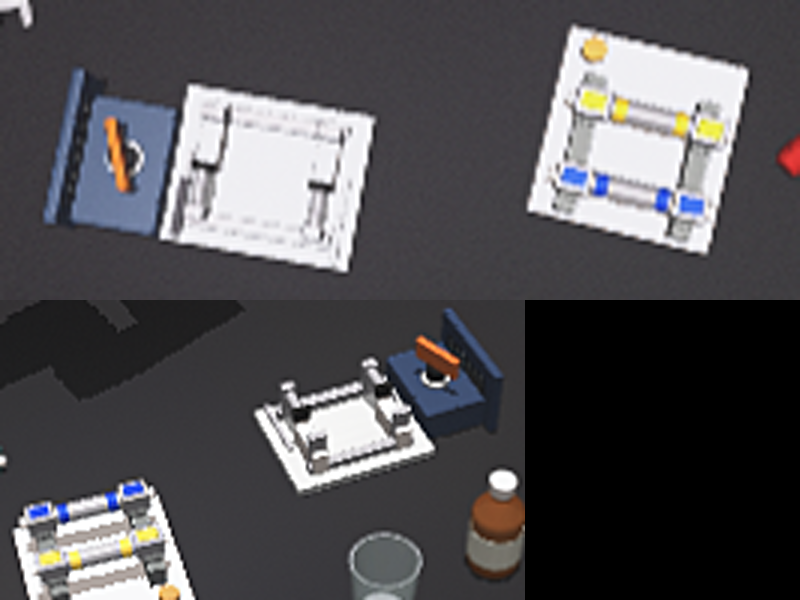

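The crop confirms it. The blue column lies in the nearer, loaded rack, with blue patches at crop (573,178) and (690,206). The clamp bed is centred around crop (268,178), and the wing is at (118,155). I'll move above the column now and refine the clamp pose on the way.

Units first: shifts go in shares of 0.8 m and turns go in shares of 2 rad. So 0.408 m / 0.8 = 0.51, -0.312 m / 0.8 = -0.39, -1.094 rad / 2 = -0.547.

```bash
echo '[[0.51,-0.39,0.075,0,0,-0.547,0.5],[0.51,-0.39,0.075,0,0,-0.547,0.5],[0.51,-0.39,0.075,0,0,-0.547,0.5],[0.51,-0.39,0.075,0,0,-0.547,0.5],[0.51,-0.39,0.075,0,0,-0.547,0.5],[0.51,-0.39,0.075,0,0,-0.547,0.5],[0.51,-0.39,0.1,0,0,-0.547,0.5],[0.51,-0.39,0.125,0,0,-0.547,0.5],[0.51,-0.39,0.125,0,0,-0.547,0.5],[0.51,-0.39,0.125,0,0,-0.547,0.5]]' > m.json && python3 -m inch m.json 40
python3 - <<'E'
from h import *
for t in("clamp","seat","wing_grip","side_panel"):
  for n in("top","scene"):
    P=[]
    for i in range(5):
        c=cam(n); r=ctrl.mark_of(n,t)
        if r: P.append(r[0]["position"])
    print(t,n,np.round(np.median(P,0),4).tolist(),np.round(np.std(P,0),4).tolist())
st=ctrl.get_state(); print(st["time"],st["eef_pos"],st["tcp_rot"],st["opening"],st["qpos"])
c=cam("top"); im=c["pixels"]
O=np.array([.5175,.048,0]); yaw=-.165; M=R.from_euler("z",yaw).as_matrix()
x0,y0,k=220,160,7
o=cv2.resize(im[y0:y0+75,x0:x0+100],None,fx=k,fy=k,interpolation=2)[:,:,::-1].copy()
def d(p,col):
    u=proj(c,O+M@np.array(p))[0]; cv2.circle(o,tuple(int(v) for v in ((u-[x0,y0]+.5)*k)),3,col,-1)
for y in(-.05,.05):
    d((-.004,y,.04),(0,0,255)); d((-.023,y,.061),(0,255,0)); d((.017,y,.062),(255,0,255))
d((0,0,.012),(255,255,0))
cv2.imwrite("pics/c3.png",o)
E
```

```text
time: 3.05
eef_pos: [0.4826, -0.2537, 0.13]
tcp_rot: [0.785, 0.62, -0.0, -0.001]
contact_force: [0.3, 0.5, -1.0]
opening: 0.5
finger_force: 0.0
clamp top [0.5176, 0.0503, -0.0006] [0.0015, 0.0028, 0.0012]
clamp scene [0.5171, 0.0485, 0.0007] [0.0013, 0.0018, 0.0009]
seat top [0.5131, 0.0516, 0.0518] [0.0011, 0.0005, 0.0017]
seat scene [0.5181, 0.049, 0.0513] [0.0862, 0.1164, 0.0223]
wing_grip top [0.5061, 0.1711, 0.0749] [0.0011, 0.001, 0.001]
wing_grip scene [0.508, 0.1716, 0.0739] [0.0023, 0.1755, 0.0292]
side_panel top [0.5124, 0.2121, -0.0001] [0.0875, 0.1841, 0.0004]
side_panel scene [0.5137, 0.2184, 0.0028] [0.0007, 0.0011, 0.0015]
7.05 [ 0.48256    -0.25568211  0.13130655] [ 7.85747008e-01  6.18548008e-01 -9.97839479e-06 -1.91410114e-05] 0.498118284726457 [-6.73061335e-01  1.10128870e-01  1.97588362e+00 -1.22598602e-05
  1.05562200e+00 -4.36045855e-01]
```

View pics/c3.png

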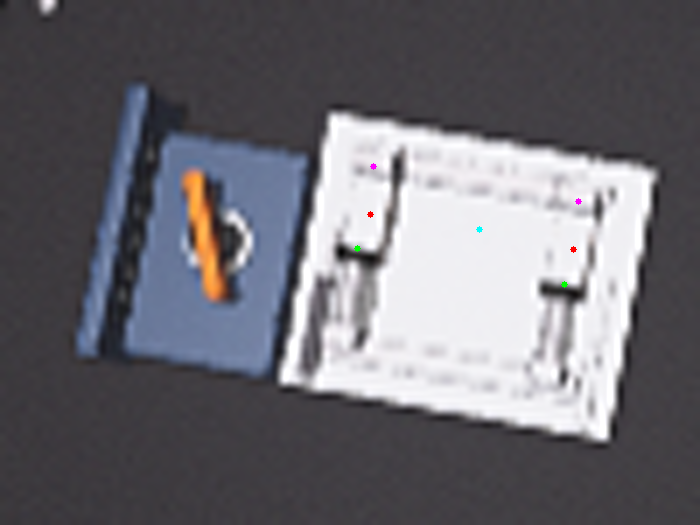

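The projected clamp model (origin 0.5175, 0.0495, yaw −0.17) falls on the dark jaw pads at (357,250) and (563,290) and on the rests. Now I'll descend and grip.

Converted, 0.103 m / 0.8 = 0.1288, 0.05 m / 0.8 = 0.0625.

```bash
echo '[[0,0,0.0625,0,0,0,0.5],[0,0,0.1063,0,0,0,0.5],[0,0,0.1288,0,0,0,0.5],[0,0,0.1288,0,0,0,0.5],[0,0,0.1288,0,0,0,0],[0,0,0.1288,0,0,0,0],[0,0,0.1288,0,0,0,0],[0,0,0.1288,0,0,0,0],[0,0,0.1288,0,0,0,0]]' > m.json && python3 -m inch m.json 50
```

```text
time: 8.22
eef_pos: [0.4838, -0.2567, 0.0303]
tcp_rot: [0.786, 0.619, 0.0, 0.002]
contact_force: [-1.0, -0.4, 6.3]
opening: 0.218
finger_force: 49.4
```

Converted, -0.1 m / 0.8 = -0.125, -0.07 m / 0.8 = -0.0875.

```bash
echo '[[0,0,-0.0375,0,0,0,0],[0,0,-0.0875,0,0,0,0],[0,0,-0.125,0,0,0,0],[0,0,-0.125,0,0,0,0],[0,0,-0.125,0,0,0,0]]' > m.json && python3 -m inch m.json
python3 - <<'E'
from h import *
st=ctrl.get_state(); p=st["eef_pos"]; q=R.from_quat(st["tcp_rot"]); print(p,q.as_matrix()[:2,0],st["opening"])
c=cam("top"); im=c["pixels"]; k=4
s=cam("scene")["pixels"]
o=np.hstack([cv2.resize(im[150:250,330:430],(400,400)),cv2.resize(s[150:250,220:320],(400,400))])
cv2.imwrite("pics/g4.png",o[:,:,::-1])
t=np.array([.514,.050]); yaw=np.pi/2-.170; m=q.as_matrix(); d=np.r_[t-p[:2],0]
print("tool shift",m.T@d,"rz",-(yaw-np.arctan2(m[1,0],m[0,0])))
E
```

```text
time: 8.85
eef_pos: [0.4816, -0.2549, 0.1265]
tcp_rot: [0.786, 0.619, -0.0, -0.001]
contact_force: [-0.2, 0.8, -2.6]
opening: 0.217
finger_force: 49.1
[ 0.48156576 -0.25488726  0.12653779] [0.23480381 0.97204196] 0.21727125924760168
tool shift [ 0.30397889 -0.04006012  0.00049116] rz -0.06701692706318885
```

View pics/g4.png

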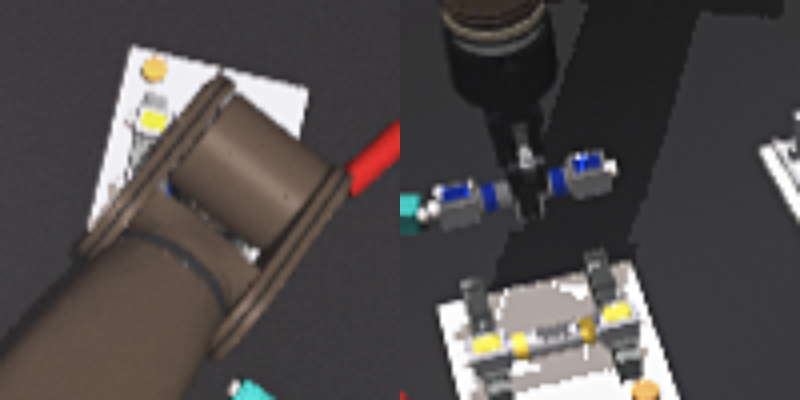

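The column is held level and near its middle (right half, grip at (527,180) between patches at (457,190) and (587,160)). The yellow one is undisturbed. Next I'll move over the seat.

Converted, 0.304 m / 0.8 = 0.38, 0.05 m / 0.8 = 0.0625, -0.067 rad / 2 = -0.0335.

```bash
echo '[[0.0625,-0.01,0,0,0,-0.0335,0],[0.1375,-0.0188,0,0,0,-0.0335,0],[0.2125,-0.0288,0,0,0,-0.0335,0],[0.2875,-0.0388,0,0,0,-0.0335,0],[0.35,-0.0475,0,0,0,-0.0335,0],[0.38,-0.05,0,0,0,-0.0335,0],[0.38,-0.05,0,0,0,-0.0335,0],[0.38,-0.05,0,0,0,-0.0335,0]]' > m.json && python3 -m inch m.json
python3 - <<'E'
from h import *
st=ctrl.get_state(); p=st["eef_pos"]; q=R.from_quat(st["tcp_rot"]); m=q.as_matrix(); print(p,np.pi/2-np.arctan2(m[1,0],m[0,0]))
print("shift",m.T@(np.array([.514,.050,.0363])-p))
c=cam("scene"); im=c["pixels"]; h=cv2.cvtColor(im,cv2.COLOR_RGB2HSV); k=cv2.inRange(h,(108,150,90),(130,255,255)); k[:,:290]=0;k[:,400:]=0;k[:130]=0;k[220:]=0
N,l,s,ce=cv2.connectedComponentsWithStats(k)
for i in range(1,N):
    if s[i,4]>7: print(ce[i],s[i,4],back(c,[ce[i]],p[2]-.0187+.037+.012-.003)[0])
o=im[120:220,290:400]; cv2.imwrite("pics/s5.png",cv2.resize(o,None,fx=5,fy=5)[:,:,::-1])
E
```

```text
time: 9.95
eef_pos: [0.5144, 0.0487, 0.1272]
tcp_rot: [0.765, 0.644, -0.001, -0.001]
contact_force: [0.2, 0.1, -1.5]
opening: 0.214
finger_force: 49.1
[0.5144301  0.04872133 0.12724738] 0.17007751073723743
shift [ 0.00123741 -0.0004583   0.09094781]
[356.72727273 160.        ] 11 [0.52396664 0.10087012 0.15454738]
[326.875 168.125] 16 [ 5.06628195e-01 -2.59465666e-04  1.54547376e-01]
[334.8        168.66666667] 15 [0.52203202 0.01922629 0.15454738]
```

View pics/s5.png

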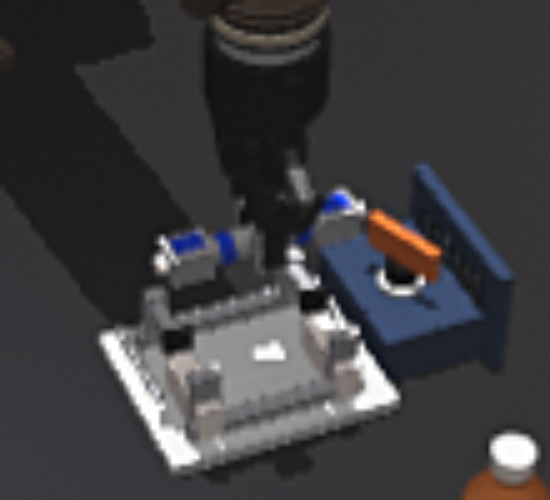

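The column hangs over the clamp (ends at (185,245) and (345,205) in the crop), centred at about (0.515, 0.050), which matches the seat. Lowering.

Converted, 0.089 m / 0.8 = 0.1113, 0.086 m / 0.8 = 0.1075.

```bash
echo '[[0.0013,0,0.05,0,0,0,0],[0.0013,0,0.0875,0,0,0,0],[0.0013,0,0.1025,0,0,0,0],[0.0013,0,0.1075,0,0,0,0],[0.0013,0,0.1113,0,0,0,0],[0.0013,0,0.1113,0,0,0,0]]' > m.json && python3 -m inch m.json
```

```text
time: 10.75
eef_pos: [0.516, 0.05, 0.0403]
tcp_rot: [0.765, 0.644, 0.001, 0.001]
contact_force: [0.7, -0.9, -1.2]
opening: 0.218
finger_force: 49.1
```

Converted, 0.002 m / 0.8 = 0.0025, 0.001 m / 0.8 = 0.0013.

```bash
echo '[[0,0,0.0013,0,0,0,0],[0,0,0.0025,0,0,0,0],[0,0,0.0025,0,0,0,0]]' > m.json && python3 -m inch m.json; echo '[[0,0,0.0013,0,0,0,0],[0,0,0.0025,0,0,0,0],[0,0,0.0025,0,0,0,0]]' > m.json && python3 -m inch m.json
```

```text
time: 11.12
eef_pos: [0.5152, 0.0502, 0.0374]
tcp_rot: [0.765, 0.645, 0.0, 0.0]
contact_force: [-0.6, -0.2, -2.8]
opening: 0.211
finger_force: 49.1
time: 11.5
eef_pos: [0.5153, 0.0502, 0.0362]
tcp_rot: [0.765, 0.645, -0.0, -0.0]
contact_force: [-2.9, 0.1, 5.1]
opening: 0.215
finger_force: 49.8
```

Contact with the rests (force rose from −2.8 to +5 N). Releasing.

Converted, -0.15 m / 0.8 = -0.1875, -0.12 m / 0.8 = -0.15.

```bash
echo '[[0,0,0,0,0,0,0.3],[0,0,0,0,0,0,0.4],[0,0,0,0,0,0,0.45],[0,0,0,0,0,0,0.45],[0,0,-0.0375,0,0,0,0.45],[0,0,-0.0875,0,0,0,0.45],[0,0,-0.15,0,0,0,0.45],[0,0,-0.1875,0,0,0,0.45],[0,0,-0.1875,0,0,0,0.45]]' > m.json && python3 -m inch m.json
python3 - <<'E'
from h import *
st=ctrl.get_state(); p=st["eef_pos"]; m=R.from_quat(st["tcp_rot"]).as_matrix(); print(p,np.arctan2(m[1,0],m[0,0]),st["qpos"])
for n in("scene","top"):
    c=cam(n); im=c["pixels"]; h=cv2.cvtColor(im,cv2.COLOR_RGB2HSV); k=cv2.inRange(h,(108,150,90),(130,255,255)); 
    print(n,[(np.round(x["position"],4).tolist(),round(x["conf"],2)) for x in ctrl.mark_of(n,"column_blue")[:3]])
    x0,y0,x1,y1=(300,165,365,215) if n=="scene" else (260,170,320,230)
    q=np.zeros_like(k); q[y0:y1,x0:x1]=k[y0:y1,x0:x1]
    N,l,s,ce=cv2.connectedComponentsWithStats(q)
    for i in range(1,N):
        if s[i,4]>5: print(ce[i],s[i,4],back(c,[ce[i]],.064)[0])
    print("wing",[(np.round(x["position"],4).tolist(),round(x["conf"],2)) for x in ctrl.mark_of(n,"wing_grip")[:2]])
    if n=="scene": cv2.imwrite("pics/s6.png",cv2.resize(im[130:220,290:400],None,fx=6,fy=6)[:,:,::-1])
E
```

```text
time: 12.62
eef_pos: [0.5172, 0.05, 0.1885]
tcp_rot: [0.765, 0.645, 0.002, 0.002]
contact_force: [-0.9, -0.5, 0.1]
opening: 0.449
finger_force: 0.0
[0.51715382 0.05003838 0.18853106] 1.4008916371804638 [-9.89899944e-02 -2.18808641e-02  1.99933686e+00  1.27304364e-05
  1.15729140e+00  7.09113152e-02]
scene [([0.5163, 0.0487, 0.0367], 0.79)]
[355.35714286 181.35714286] 14 [0.52490923 0.09907274 0.064     ]
[349.64285714 185.35714286] 14 [0.530897   0.07219768 0.064     ]
[327.33333333 189.26666667] 15 [5.07581265e-01 4.02248144e-04 6.40000000e-02]
[335.18181818 189.90909091] 11 [0.52377584 0.02035397 0.064     ]
wing [([0.5078, 0.1691, 0.0772], 0.72)]
top [([0.518, 0.0487, 0.0372], 0.44)]
[293.91666667 192.91666667] 12 [0.51024379 0.02315773 0.064     ]
[300.55 194.  ] 20 [0.50679188 0.00099982 0.064     ]
wing [([0.7098, 0.2981, 0.0038], 0.26)]
```

View pics/s6.png

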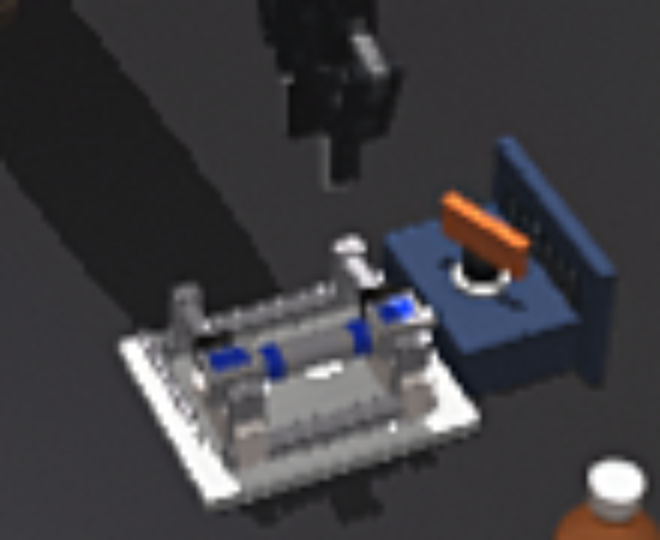

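The column lies on both rests, centre (0.516, 0.050), well aligned, free of jaw and fence. Now to above the wing, turned so the wrist has range for clockwise turning.

Converted, 0.118 m / 0.8 = 0.1475, 0.08 m / 0.8 = 0.1, -1.8 rad / 2 = -0.9.

```bash
echo '[[0.05,-0.0125,0,0,0,-0.09,0.3],[0.1,-0.025,0,0,0,-0.18,0.3],[0.1475,-0.0375,0,0,0,-0.27,0.3],[0.1475,-0.0375,0,0,0,-0.36,0.3],[0.1475,-0.0375,0,0,0,-0.45,0.3],[0.1475,-0.0375,0,0,0,-0.54,0.3],[0.1475,-0.0375,0,0,0,-0.63,0.3],[0.1475,-0.0375,0,0,0,-0.72,0.3],[0.1475,-0.0375,0,0,0,-0.81,0.3],[0.1475,-0.0375,0,0,0,-0.9,0.3]]' > m.json && python3 -m inch m.json
echo '[[0,0,0.05,0,0,-0.08,0.3],[0,0,0.1,0,0,-0.08,0.3],[0,0,0.1,0,0,-0.08,0.3],[0,0,0.1,0,0,-0.08,0.3]]' > m.json && python3 -m inch m.json
python3 - <<'E'
from h import *
P=[]
for i in range(6):
    c=cam("scene"); st=ctrl.get_state(); P.append(st["eef_pos"])
p=np.mean(P,0); m=R.from_quat(st["tcp_rot"]).as_matrix(); print(p,np.std(P,0),np.arctan2(m[1,0],m[0,0])%6.283,st["qpos"],st["opening"])
print("shift",m.T@(np.array([.507,.1712,.060])-p))
o=c["pixels"][110:200,320:430]; cv2.imwrite("pics/s7.png",cv2.resize(o,None,fx=6,fy=6)[:,:,::-1])
E
```

```text
time: 14.18
eef_pos: [0.505, 0.1715, 0.1839]
tcp_rot: [-0.033, 0.999, -0.0, -0.001]
contact_force: [-0.3, -0.6, 0.2]
opening: 0.3
finger_force: 0.0
time: 14.68
eef_pos: [0.5062, 0.1716, 0.1061]
tcp_rot: [-0.109, 0.994, 0.0, 0.0]
contact_force: [-0.7, -0.2, -0.1]
opening: 0.302
finger_force: 0.0
[0.50684192 0.17175255 0.10710818] [2.31224985e-04 3.08063386e-05 2.61159295e-04] 3.3606673858224783 [ 1.37059910e-01  1.18226590e-01  2.01822905e+00 -2.53578905e-05
  1.00270217e+00 -1.65298257e+00] 0.30030465408016904
shift [ 8.01174267e-05 -5.63287271e-04  4.71082541e-02]
```

View pics/s7.png

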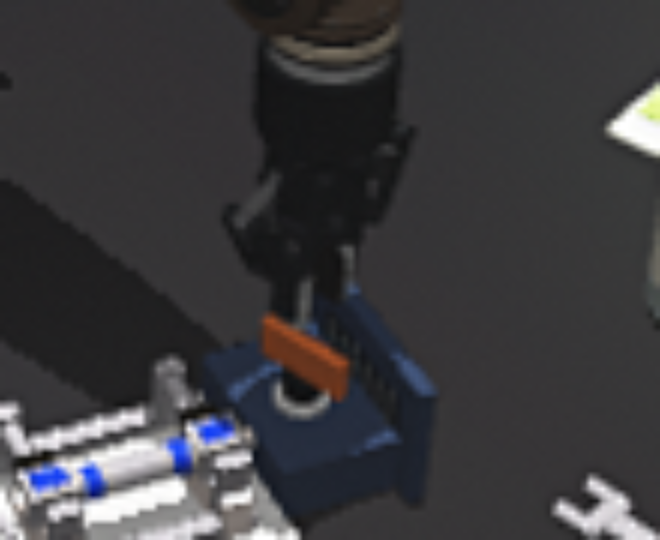

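The wing at (305,355) lies between the fingers, with the panel clear behind at (395,380). Descending and pinching.

Converted, 0.046 m / 0.8 = 0.0575, 0.036 m / 0.8 = 0.045.

```bash
echo '[[0,-0.0006,0.025,0,0,0,0.3],[0,-0.0006,0.045,0,0,0,0.3],[0,-0.0006,0.0575,0,0,0,0.3],[0,-0.0006,0.0575,0,0,0,0.3]]' > m.json && python3 -m inch m.json && echo '[[0,-0.0006,0,0,0,0,0],[0,-0.0006,0,0,0,0,0],[0,-0.0006,0,0,0,0,0],[0,-0.0006,0,0,0,0,0]]' > m.json && python3 -m inch m.json 60
python3 -c "
from h import *
s=ctrl.get_state();print(s['contact_force'],s['wrist_torque'],s['eef_pos'])"
```

```text
time: 15.48
eef_pos: [0.5051, 0.1707, 0.0583]
tcp_rot: [-0.109, 0.994, -0.0, -0.001]
contact_force: [0.3, -0.9, -0.2]
opening: 0.301
finger_force: 0.7
time: 15.98
eef_pos: [0.5054, 0.1699, 0.059]
tcp_rot: [-0.11, 0.994, -0.001, -0.001]
contact_force: [-0.3, -5.2, -3.3]
opening: 0.227
finger_force: 58.8
[-0.34992361 -5.19686827 -3.31599865] [-0.86839433  0.1003981  -0.00780073] [0.50536359 0.16992769 0.05899005]
```

```bash
python3 - <<'E'
from h import *
c=cam("scene"); t=cam("top")
cv2.imwrite("pics/s8.png",np.hstack([cv2.resize(c["pixels"][140:195,345:400],(400,400)),cv2.resize(t["pixels"][165:225,225:285],(400,400))])[:,:,::-1])
E
```

```text
(no output)
```

View pics/s8.png

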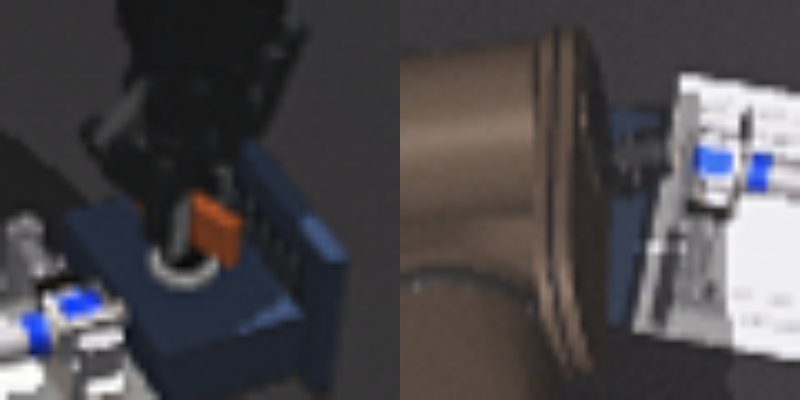

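The fingertips appear to have pinched the hub just below the blade (opening 0.227 is about 19 mm, not 9). I'll open, rise 6 mm and regrip.

Converted, -0.006 m / 0.8 = -0.0075.

```bash
echo '[[0,0,0,0,0,0,0.3],[0,0,0,0,0,0,0.3],[0,0,-0.0075,0,0,0,0.3],[0,0,-0.0075,0,0,0,0.3],[0,0,-0.0075,0,0,0,0],[0,0,-0.0075,0,0,0,0],[0,0,-0.0075,0,0,0,0],[0,0,-0.0075,0,0,0,0]]' > m.json && python3 -m inch m.json 60
python3 -c "
from h import *
s=ctrl.get_state();print(s['contact_force'],s['wrist_torque'],s['eef_pos'])"
```

```text
time: 17.08
eef_pos: [0.5065, 0.1701, 0.0661]
tcp_rot: [-0.109, 0.994, -0.0, 0.0]
contact_force: [-0.3, -3.3, 5.7]
opening: 0.092
finger_force: 60.4
[-0.2747812  -3.29454168  5.70659059] [-0.65189607  0.10775918 -0.05774551] [0.50648033 0.1701348  0.06612083]
```

Converted, -0.0006 m / 0.8 = -0.0008, 0.6 rad / 2 = 0.3.

```bash
echo '[[0,-0.0008,0,0,0,0.05,0],[0,-0.0008,0,0,0,0.1,0],[0,-0.0008,0,0,0,0.15,0],[0,-0.0008,0,0,0,0.2,0],[0,-0.0008,0,0,0,0.25,0],[0,-0.0008,0,0,0,0.3,0],[0,-0.0008,0,0,0,0.3,0]]' > m.json && python3 -m inch m.json
cat > s.py <<'E'
from h import *
F=[];T=[];J=[]
for i in range(4):
    ctrl.read_camera("top"); s=ctrl.get_state(); F.append(s["contact_force"]);T.append(s["wrist_torque"]);J.append(s["joint_efforts"][5])
m=R.from_quat(s["tcp_rot"]).as_matrix()
print("t",round(s["time"],2),"F",np.round(np.mean(F,0),2),"T",np.round(np.mean(T,0),3),np.round(np.std(T,0),3)[2],"J6",np.round(np.mean(J),3),"q6",s["qpos"][5],"yaw",np.arctan2(m[1,0],m[0,0])%6.2832,"pos",np.round(s["eef_pos"],4),s["opening"])
E
python3 s.py
```

```text
time: 17.95
eef_pos: [0.5066, 0.1703, 0.0662]
tcp_rot: [0.19, 0.982, 0.0, 0.001]
contact_force: [-0.3, -1.8, 4.8]
opening: 0.087
finger_force: 60.3
t 18.15 F [-0.68 -1.15  4.93] T [-0.257  0.15  -0.08 ] 0.023 J6 -0.084 q6 -1.0558437241819008 yaw 2.7602710711130474 pos [0.5065 0.1703 0.0661] 0.0910168630985592
```

Converted, 0.1 rad / 2 = 0.05.

```bash
cat > r.py <<'E'
from h import *
s=ctrl.get_state(); m=R.from_quat(s["tcp_rot"]).as_matrix()
print(round(s["time"],2),"F",np.round(s["contact_force"],2),"T",np.round(s["wrist_torque"],3),"J6",round(s["joint_efforts"][5],3),"q6",round(s["qpos"][5],4),"yaw",round(np.arctan2(m[1,0],m[0,0])%6.2832,4),"dq",round(s["dq"][5],3))
E
echo '[[0,0,0,0,0,0.025,0],[0,0,0,0,0,0.05,0]]' > m.json && python3 -m inch m.json >/dev/null; python3 r.py
echo '[[0,0,0,0,0,0.025,0],[0,0,0,0,0,0.05,0]]' > m.json && python3 -m inch m.json >/dev/null; python3 r.py
echo '[[0,0,0,0,0,0.025,0],[0,0,0,0,0,0.05,0]]' > m.json && python3 -m inch m.json >/dev/null; python3 r.py
```

```text
18.4 F [-0.46 -0.84  5.72] T [-0.179  0.094  0.356] J6 0.124 q6 -0.9559 yaw 2.661 dq 0.396
18.65 F [-0.99 -0.77  5.35] T [-0.181  0.087  0.329] J6 0.124 q6 -0.856 yaw 2.5611 dq 0.395
18.9 F [ 0.23 -0.45  4.51] T [-0.135  0.094  0.338] J6 0.124 q6 -0.7559 yaw 2.461 dq 0.396
```

Converted, 0.05 rad / 2 = 0.025.

```bash

echo '[[0,0,0,0,0,0.025,0],[0,0,0,0,0,0.05,0]]' > m.json && python3 -m inch m.json >/dev/null; python3 r.py
echo '[[0,0,0,0,0,0.025,0],[0,0,0,0,0,0.05,0]]' > m.json && python3 -m inch m.json >/dev/null; python3 r.py
echo '[[0,0,0,0,0,0.025,0],[0,0,0,0,0,0.05,0]]' > m.json && python3 -m inch m.json >/dev/null; python3 r.py
```

```text
19.15 F [-0.45 -0.54  5.44] T [-0.121  0.084  0.341] J6 0.124 q6 -0.6559 yaw 2.3611 dq 0.396
19.4 F [ 0.18 -0.31  3.98] T [-0.129  0.007  0.339] J6 0.124 q6 -0.5559 yaw 2.261 dq 0.395
19.65 F [-0.77 -0.07  3.76] T [-0.123  0.077  0.375] J6 0.166 q6 -0.4561 yaw 2.1612 dq 0.395
```

J6 effort gives a clean signal (baseline 0.124). Contact has just begun at +0.042 N m, about 3.5 N. The target is 0.294.

Converted, 0.1 rad / 2 = 0.05.

```bash

echo '[[0,0,0,0,0,0.025,0],[0,0,0,0,0,0.05,0]]' > m.json && python3 -m inch m.json >/dev/null; python3 r.py
echo '[[0,0,0,0,0,0.02,0],[0,0,0,0,0,0.04,0]]' > m.json && python3 -m inch m.json >/dev/null; python3 r.py
```

```text
19.9 F [ 0.36 -0.99  4.51] T [-0.107 -0.015  0.451] J6 0.215 q6 -0.3563 yaw 2.0615 dq 0.395
20.15 F [-0.19 -0.28  4.59] T [-0.099  0.003  0.495] J6 0.295 q6 -0.2768 yaw 1.9821 dq 0.315
```

Converted, 0.03 rad / 2 = 0.015.

```bash

echo '[[0,0,0,0,0,0.0075,0],[0,0,0,0,0,0.015,0]]' > m.json && python3 -m inch m.json >/dev/null; python3 r.py
echo '[[0,0,0,0,0,0,0],[0,0,0,0,0,0,0]]' > m.json && python3 -m inch m.json >/dev/null; python3 r.py
```

```text
20.4 F [0.69 1.08 5.01] T [ 0.027 -0.047  0.426] J6 0.412 q6 -0.247 yaw 1.952 dq 0.119
20.65 F [-0.83 -0.14  5.71] T [-0.035 -0.052  0.351] J6 0.397 q6 -0.2472 yaw 1.952 dq 0.0
```

Rotation past contact is about 0.29 rad, so about 12–13 N, which the wrist torque also shows. Releasing and retreating upward.

Converted, -0.15 m / 0.8 = -0.1875, -0.12 m / 0.8 = -0.15.

```bash
echo '[[0,0,0,0,0,0,0.15],[0,0,0,0,0,0,0.25],[0,0,0,0,0,0,0.3],[0,0,-0.0375,0,0,0,0.3],[0,0,-0.0875,0,0,0,0.3],[0,0,-0.15,0,0,0,0.3],[0,0,-0.1875,0,0,0,0.3],[0,0,-0.1875,0,0,0,0.3],[0,0,-0.1875,0,0,0,0.3]]' > m.json && python3 -m inch m.json
python3 - <<'E'
from h import *
c=cam("scene"); t=cam("top"); s=ctrl.get_state(); print(s["contact_force"],s["eef_pos"])
h=cv2.cvtColor(c["pixels"],cv2.COLOR_RGB2HSV)
for nm,lo,hi,box,z in(("blue",(108,150,90),(130,255,255),(300,165,365,215),.064),("wing",(3,150,100),(16,255,255),(350,150,400,190),.075)):
    k=cv2.inRange(h,lo,hi); q=np.zeros_like(k); x0,y0,x1,y1=box; q[y0:y1,x0:x1]=k[y0:y1,x0:x1]
    N,l,st,ce=cv2.connectedComponentsWithStats(q)
    for i in range(1,N):
        if st[i,4]>5:
            w=back(c,np.argwhere(l==i)[:,::-1],z)[:,:2]; d=w-w.mean(0); e=np.linalg.eigh(d.T@d)[1][:,1]
            print(nm,ce[i].round(1),w.mean(0).round(4),"yaw",np.arctan2(e[1],e[0])%np.pi)
cv2.imwrite("pics/f9.png",cv2.resize(c["pixels"][130:220,290:400],None,fx=6,fy=6)[:,:,::-1])
E
```

```text
time: 21.78
eef_pos: [0.5051, 0.1699, 0.2137]
tcp_rot: [0.561, 0.828, -0.001, -0.001]
contact_force: [0.2, 0.3, -0.1]
opening: 0.296
finger_force: 0.0
[0.13071356 0.31434683 1.2187134 ] [0.50475269 0.16980319 0.21290915]
blue [356.3 182.1] [0.5295 0.0997] yaw 1.4413979867853126
blue [350.2 186.3] [0.5356 0.0713] yaw 2.7332715329568553
blue [328.3 190.3] [0.5133 0.0007] yaw 1.5349324706546612
blue [335.5 190.5] [0.5267 0.0196] yaw 2.766649308661029
wing [369.5 168.3] [0.5061 0.1697] yaw 2.091523083693496
```

View pics/f9.png

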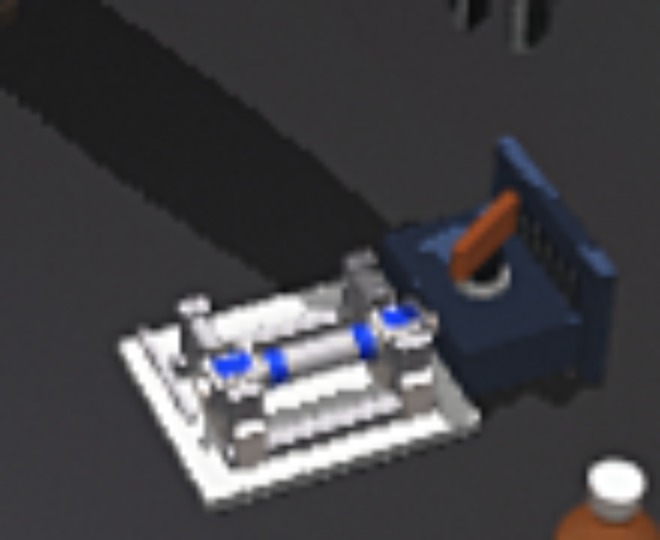

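The column has been pushed about 5 mm against the fence and stays aligned, and the wing is clear of the panel. A quick check of the wing angle against a rendered blade model, to rule out spring-back.

```bash
python3 - <<'E'
from h import *
from scipy.spatial import ConvexHull
c=cam("scene"); h=cv2.cvtColor(c["pixels"],cv2.COLOR_RGB2HSV); k=cv2.inRange(h,(3,150,60),(16,255,255))>0
k[:150]=0;k[190:]=0;k[:,:350]=0;k[:,400:]=0
best=[]
for yaw in np.arange(1.7,2.3,.05):
  b=1e9
  for ax in np.arange(-.004,.0041,.001):
    for ay in np.arange(-.004,.0041,.001):
      P=[[x,y,z] for x in(-.03,.03) for y in(-.0045,.0045) for z in(.06,.086)]
      u=proj(c,R.from_euler("z",yaw).apply(P)+[.507+ax,.171+ay,0])
      m=np.zeros((400*1,640),np.uint8); cv2.fillConvexPoly(m,np.round(cv2.convexHull(u.astype(np.float32))*16).astype(np.int32),1,shift=4)
      b=min(b,((m>0)^k).sum())
  best.append((round(yaw,2),int(b)))
print(k.sum(),best)
E
```

```text
77 [(np.float64(1.7), 60), (np.float64(1.75), 56), (np.float64(1.8), 49), (np.float64(1.85), 43), (np.float64(1.9), 37), (np.float64(1.95), 31), (np.float64(2.0), 29), (np.float64(2.05), 21), (np.float64(2.1), 25), (np.float64(2.15), 29), (np.float64(2.2), 36), (np.float64(2.25), 46)]
```

Units first: shifts go in shares of 0.8 m and turns go in shares of 2 rad. So 0.15 m / 0.8 = 0.1875, 0.135 m / 0.8 = 0.1688, -0.03 rad / 2 = -0.015.

```bash
echo '[[0,0,0.0625,0,0,-0.015,0.3],[0,0,0.125,0,0,-0.015,0.3],[0,0,0.1688,0,0,-0.015,0.3],[0,0,0.1875,0,0,-0.015,0.3],[0,0,0.1875,0,0,-0.015,0.3],[0,0,0.1875,0,0,-0.015,0],[0,0,0.1875,0,0,-0.015,0],[0,0,0.1875,0,0,-0.015,0],[0,0,0.1875,0,0,-0.015,0]]' > m.json && python3 -m inch m.json 60; python3 s.py
echo '[[0,0,0,0,0,0.0075,0],[0,0,0,0,0,0.015,0]]' > m.json && python3 -m inch m.json >/dev/null; python3 r.py
```

```text
time: 23.05
eef_pos: [0.5069, 0.1701, 0.0664]
tcp_rot: [0.548, 0.836, 0.001, 0.001]
contact_force: [-0.6, 0.4, 4.1]
opening: 0.091
finger_force: 61.0
t 23.25 F [-0.31 -0.2   5.19] T [-0.024  0.059  0.043] 0.007 J6 0.025 q6 -0.27611320274040146 yaw 1.9809204356115993 pos [0.5069 0.1701 0.0664] 0.08883817678169226
23.5 F [0.87 0.51 6.1 ] T [0.043 0.033 0.472] J6 0.415 q6 -0.2474 yaw 1.9529 dq 0.118
```

Converted, 0.03 rad / 2 = 0.015.

```bash
echo '[[0,0,0,0,0,0.0075,0],[0,0,0,0,0,0.015,0]]' > m.json && python3 -m inch m.json >/dev/null; python3 r.py
echo '[[0,0,0,0,0,0.005,0],[0,0,0,0,0,0.01,0]]' > m.json && python3 -m inch m.json >/dev/null; python3 r.py;  python3 s.py
```

```text
23.75 F [-0.51 -0.43  5.73] T [0.049 0.057 0.538] J6 0.429 q6 -0.2175 yaw 1.9231 dq 0.118
24.0 F [-0.56  0.5   6.42] T [0.067 0.074 0.518] J6 0.459 q6 -0.1977 yaw 1.9034 dq 0.078
t 24.2 F [-0.11 -0.01  5.42] T [0.029 0.036 0.416] 0.016 J6 0.446 q6 -0.1977208663650131 yaw 1.903253543880405 pos [0.5069 0.1701 0.0664] 0.08689664351136825
```

Torque is about 0.17–0.19 above friction, so about 14–15 N. Release, retreat and hand in.

Converted, -0.15 m / 0.8 = -0.1875, -0.03 m / 0.8 = -0.0375.

```bash
echo '[[0,0,0,0,0,0,0.15],[0,0,0,0,0,0,0.25],[0,0,0,0,0,0,0.3],[0,0,-0.0375,0,0,0,0.3],[0,0,-0.0875,0,0,0,0.3],[0,0,-0.15,0,0,0,0.3],[0,0,-0.1875,0,0,0,0.3],[0,0,-0.1875,0,0,0,0.3],[0,0,-0.1875,0,0,0,0.3]]' > m.json && python3 -m inch m.json
python3 -c "
from h import *
print(ctrl.sign_off())"
```

```text
time: 25.32
eef_pos: [0.5051, 0.1698, 0.2137]
tcp_rot: [0.581, 0.814, -0.001, -0.001]
contact_force: [-0.6, 0.5, -0.4]
opening: 0.3
finger_force: 0.0
the job is handed in; nothing more can be done
None
```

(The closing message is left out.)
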